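# Check a receipt book under the UV viewer

### The arm

A 6-joint arm with a two-finger parallel gripper is mounted at the origin on a cart in front of the work surface, level with it; the furniture and walls round the work are solid. World frame = base frame: x ahead of the robot, y to its left, z up, the work surface at z = 0. Lengths are in mm, angles in rad, forces in N, time in s.
With the tool pointing down it reaches from about 275 to 1000 mm from the base axis. Payload 8.4 kg.
Tool frame: the origin (TCP) lies at the very end of the fingers, on their centre line; the grasp point (between the pads) lies 19 mm behind it; z points along the fingers, y is the line along which they close (so a half turn about z gives the same grasp; the last joint's range is limited). The gripper opens to 85 mm and grips with 20 to 120 N. Pads are 22 mm wide; open, the fingers measure 114 mm over their backs; the gripper's body (76 mm by 85 mm) begins 54 mm behind the grasp point. The pads swing forward as they close: fully open they stand 13 mm farther back than shut.
Start: joints at [1.319, 0.353, 1.633, -0, 1.155, -0.002], TCP at [154.505, 605.604, 231.281] pointing down, gripper open.
Joint ranges: [-2.63, 2.63], [-0.92, 2.1], [0.06, 2.66], [-1.3, 4.44], [0, 2.69], [-3.02, 3.02]. Speed limits (rad/s): [2.22, 2.22, 2.79, 3.14, 3.14, 3.14].

### API

Orientations are given as [roll, pitch, yaw] about the fixed x, y, z axes, in that order (R = Rz(yaw) Ry(pitch) Rx(roll)).
In Python, from rig import r, vision gives the robot as it stands. The module is installed in compiled form; this text tells all that it offers.
- The arm moves only by the tool play_rows, never from a script. Its argument "steps" is a list of rows, each an object with "delta_pos": the shift along the tool's x, y, z in cm, a list of three; "yaw": the turn about the tool's z in rad; "jaw": the opening in per cent of the stroke, from 0 (shut) to 100 (fully open). A call has exactly 8 rows; each row is the pose to reach, as a shift and turn from the pose commanded when the call began, along the tool's axes at that moment; what a row does not reach only later rows make up. A row lasts 1/10 s, in which the tool goes at most 50 mm and 8.59 degrees, less where a joint would pass 70% of its speed; a pose out of reach is approached as far as the arm can. A call with a gripper value outside its range is refused whole. The fingers move at their own pace and stop on an object; "grip_force" is the grip in N (left out, the last holds). Time passes only in rows, so rows that repeat a pose let the fingers close, or fill a call up. It gives the time, the measured TCP pose, the force, the opening and the grip force at its end, in the units of the state.
- r.sense(): the state, without advancing time (a new reading comes with each control period).
- vision.grab_frame(name): name is "side" or "top"; returns (picture, depth): 480x640x3 uint8, red, green, blue; 480x640 float32, mm along the optical axis (not along the pixel's ray), 0 where there is no reading.
- vision.calibration(name): a dict with "mtx" (3x3 intrinsics, pixels), "k1" (the pictures are not rectified: a ray, as slopes to the right and down, at radius r is drawn at 1 + k1 r^2 times it, then the intrinsics apply), "extrinsics" (4x4, takes a point from camera to world coordinates). Camera axes: x right, y down, z forward; pixel columns grow to the right and rows downward; lengths in mm; the calibration is good to about 2 mm. A picture is of the moment at which its call begins. calibration takes no time and is no camera call.
- r.sign_off(): hands the job in; it is judged then, once.
Trained networks look in the newest picture that a camera, given by its name, has taken for a name from the list of things; names that differ only in an ending like _2 or _b are one class to them, and where a whole thing is asked for, a point or a joint stands for the part that bears it (a point fixed in the world has none). Each returns a list of dicts, best first, with "conf" (0 to 1); they miss things now and then, are a little off and sometimes report something else, mostly with a low value. They report only what shows in the picture. A call takes as long as a camera call. They do not tell look-alikes from the thing itself.
- vision.cut_out(camera, thing): "region" (480x640 bool, what is visible of it) and "uv" ([column, row] in pixels, amid what is visible of it).
- vision.landmark_of(camera, thing): "uv" ([column, row] in pixels: a listed point, or the origin of a listed thing).
The state is a dict: "clock": time; "qpos": joint angles; "qvel": joint speeds; "joint_efforts": joint torques, N m; "eef_pos": TCP position; "tcp_rot": TCP orientation; "contact_force": force on the tool from outside, world axes, zero at the start; "wrist_torque": the same for the moment, N m; "opening": opening from 0.0 (shut) to 1.0 (fully open); "grasp_force": force on a finger pad.
Only numpy, scipy, OpenCV 4.12 (cv2) and the standard library are available. Lean on these libraries where they do the work, as an engineer would, in place of code of your own. Each camera call takes 0.05 s, during which the arm holds its last target. There are 200 camera calls.

### The job

Check the receipt book's hidden security mark in the document viewer: slide the red book flat under the lamp hood, square, until its leading long edge meets the stop at the back. Then turn the viewer's spring-return dial clockwise past its first two clicks to the third, the violet UV dot, and keep holding it there against its spring: your program finishes while the hand still holds the dial on UV and the book lies at the stop. Leave the stapler, calculator, stamp and ink bottle where they are.

Things in the scene. Friction and masses are not known exactly. Their poses are not given: they have to be found in the camera images.
- receipt_book: loose red bound book lying flat, 160 x 110 x 13 mm, 0.15 to 0.23 kg. Origin: centre of its underside; x along the 160 mm length, y along the 110 mm width, z up. Starts on the open counter before the viewer, a long edge roughly facing it, up to 0.5 rad out of square and up to 22 cm to either side of the throat. Too wide to grasp; slides when its edges are pushed.
- viewer: light grey document viewer fixed to the counter, 284 wide, 92 deep, 62 mm high. Origin: on the counter, middle of the throat; x away from the robot, into the throat (turned up to 0.15 rad), y left, z up. Right of the throat a control pod (x -45 to 47, y -92 to -176 mm, flat top 62 mm high) bears the dial, upright axis at x 0, y -134 mm; left of it a cheek, y 92 to 108 mm.
- stop_middle (a point): middle of the front face of the stop, the wall at the throat's back, at counter level, 35 mm beyond the viewer's origin; axes as the viewer's. With the book home its origin lies 55 mm before this point, its trailing long edge 110 mm before it (standing out 40 mm in front of the hood).
- throat_mouth (a point): middle of the throat's open front, at counter level, below the hood's front edge, 35 mm before the viewer's origin; axes as the viewer's. The throat is 184 wide (y -92 to 92), 34 high and 70 mm deep over the counter (the dark mat in it is flush); the hood over it is 34 to 62 mm above the counter, with an amber window on top.
- dial_grip (a point): point on the dial's axis at the height to grip, 86 mm above the counter. Black disc 50 mm across, top at 71 mm, and on it a straight bar 46 long, 14 thick, top at 99 mm. x runs along the bar to the end with the white pointer line, z up; the frame turns with the dial. Off points 0.6 rad left of the viewer's x, UV 0.6 rad right of it.
- dial (a joint): dial angle (rad), growing clockwise from above: 0 off (grey dot), 0.4 first click (white), 0.8 second (yellow), 1.2 third, UV (violet; counts above 1.08), hard stop 1.25. Return spring 0.06 N m at off to 0.12 N m at UV, plus clicks of about 0.035 N m. Let go anywhere it springs back to off, so turn it in one grasp and hold it.
- stapler: dark blue desk stapler, 36 x 142 x 53 mm, left of the viewer; bystander. Origin: centre of its underside.
- calculator: dark desk calculator, 147 x 103 x 19 mm, lying on the right; bystander. Origin: centre of its underside.
- stamp: hand stamp with a red ball knob, 27 mm across, 76 mm high, standing right of the viewer; bystander. Origin: centre of its underside.
- ink_bottle: blue ink bottle with a black cap, 37 mm across, 76 mm high, standing just behind the stamp; bystander. Origin: centre of its underside.
There are look-alikes about, which are no part of the job. Of the things that look like the receipt_book, take the one that is nearest to the robot's base at the start.

How it is judged (in metres and radians):
On the way, in this order (a step that is already met when the one before it is completed fails the run):
1. the receipt book lies flat and square under the hood with its leading edge at the stop (x of receipt_book in the frame of viewer above -0.03 m and y of receipt_book in the frame of viewer between -0.02 and 0.02 m and angle between the y axis of receipt_book and the x axis of viewer, either way round below 0.12 rad and angle between receipt_book's own z axis and vertical below 0.05 rad and value of joint dial below 0.2 rad), for 0.2 s.
2. the fingers hold the dial on the third click, UV (value of joint dial above 1.08 rad and contact force between the fingers and viewer above 0.5 N), for 0.5 s.
At the end, for the whole second after the job is handed in: The fingers are still holding the dial above 1.08 rad (third click, UV, nominally 1.2), and the receipt book lies flat and still under the hood within 10 mm of the stop, within 20 mm of the throat's middle and within 0.12 rad of square (all of step 2 and x of receipt_book in the frame of viewer above -0.03 m and y of receipt_book in the frame of viewer between -0.02 and 0.02 m and angle between the y axis of receipt_book and the x axis of viewer, either way round below 0.12 rad and angle between receipt_book's own z axis and vertical below 0.05 rad and linear speed of receipt_book below 0.02 m/s); the arm keeps its last pose, push and grip.
It fails at once if a bystander (stapler, calculator, stamp, ink bottle) is moved more than 25 mm or knocked over (distance of any of stapler, calculator, stamp, ink_bottle from where it was at the start of the episode above 0.025 m or angle between any of stamp, ink_bottle's own z axis and vertical above 0.6 rad).
It also fails if it takes over 72 s, if anything falls off the work surface, if the arm or the gripper's body presses on something with over 40 N, if the wrist force passes 120 N, or if a joint passes its speed limit or range.

## Working session

There is one attempt and no reset: what is moved stays moved. The work goes in short steps, Python scripts to look and compute and a tool call to move; the robot and the scene stay as the last step left them, time stands still between calls to the robot, and variables do not carry over. Pictures are saved under pics/ and viewed, at most 10 in all, crops included, and the job is handed in when it is done.

Besides the shell and the picture viewer there is one more tool, called as a command line: name --argument value ..., lists and objects as JSON in quotes. play_rows: Moves the arm, as the interface text tells. Its arguments: {"type":"object","properties":{"steps":{"type":"array"},"grip_force":{"type":"number"}},"required":["steps"]}

```bash
mkdir -p pics
cat > h.py <<'E'
import numpy as np, cv2
from rig import r, vision
def ray(cam,uv):
    c=vision.calibration(cam);K=np.array(c["mtx"],float);k=c["k1"];T=np.array(c["extrinsics"],float)
    uv=np.atleast_2d(np.array(uv,float))
    p=cv2.undistortPoints(uv.reshape(-1,1,2),K,np.array([k,0,0,0,0.])).reshape(-1,2)
    return T[:3,3],np.c_[p,np.ones(len(p))]@T[:3,:3].T
def onz(cam,uv,z):
    o,d=ray(cam,uv);return o+d*((z-o[2])/d[:,2])[:,None]
def proj(cam,P):
    c=vision.calibration(cam);K=np.array(c["mtx"],float);T=np.linalg.inv(np.array(c["extrinsics"],float))
    P=np.atleast_2d(np.array(P,float));R=T[:3,:3]
    return cv2.projectPoints(P,cv2.Rodrigues(R)[0],T[:3,3],K,np.array([c["k1"],0,0,0,0.]))[0].reshape(-1,2)
def rect(cam,region,z):
    cs,_=cv2.findContours(region.astype(np.uint8),cv2.RETR_EXTERNAL,cv2.CHAIN_APPROX_NONE)
    c=max(cs,key=cv2.contourArea).reshape(-1,2)
    return cv2.minAreaRect(onz(cam,c,z)[:,:2].astype(np.float32))
def save(cam,name):
    p,d=vision.grab_frame(cam);cv2.imwrite("pics/"+name,p[:,:,::-1]);return p,d
E
python3 - <<'E'
from h import *
np.set_printoptions(precision=1,suppress=True)
ims=[]
for c in("top","side"):
    p,d=save(c,c+"0.png");ims.append(p)
    for t in("receipt_book","viewer","stapler","calculator","stamp","ink_bottle"):
        for q in vision.cut_out(c,t)[:4]:
            z=13 if t=="receipt_book" else 0
            print(c,t,round(q["conf"],2),q["uv"],q["region"].sum(), rect(c,q["region"],z) if t in("receipt_book","viewer") else "")
    for t in("stop_middle","throat_mouth","dial_grip","viewer","receipt_book"):
        for q in vision.landmark_of(c,t)[:3]:
            z={"dial_grip":86}.get(t,0)
            print(c,"LM",t,round(q["conf"],2),q["uv"],onz(c,q["uv"],z)[0])
print(r.sense())
E
```

```text
top receipt_book 0.85 [173.1, 331.5] 3832 ((439.93115234375, 319.36810302734375), (113.79705810546875, 163.67398071289062), 36.592159271240234)
top viewer 0.55 [295.2, 215.7] 5469 ((684.4046630859375, 54.91230010986328), (302.489990234375, 112.84845733642578), 81.2033462524414)
top stapler 0.56 [162.0, 217.1] 1112 
top calculator 0.58 [478.7, 282.6] 3115 
top stamp 0.72 [443.2, 211.1] 179 
top stamp 0.43 [295.2, 216.0] 5371 
top ink_bottle 0.55 [452.4, 187.0] 300 
top LM stop_middle 0.3 [282.1, 219.8] [684.5  78.8   0. ]
top LM throat_mouth 0.7 [277.7, 238.1] [641.2  89.6   0. ]
top LM dial_grip 0.69 [338.2, 223.2] [649.  -47.2  86. ]
top LM viewer 0.88 [279.3, 220.8] [682.3  85.3   0. ]
top LM receipt_book 0.87 [175.7, 331.1] [438.2 317.9   0. ]
top LM receipt_book 0.62 [280.6, 317.0] [461.3  85.6   0. ]
side receipt_book 0.94 [362.5, 313.3] 2647 ((464.60711669921875, 94.25106811523438), (110.8899917602539, 172.9416961669922), 3.158310651779175)
side receipt_book 0.74 [357.1, 401.2] 4463 ((439.6954345703125, 323.8128662109375), (116.94406127929688, 168.66595458984375), 37.1344337463
[... 294 characters left out ...]
4] 277 
side LM throat_mouth 0.41 [294.0, 234.3] [ 700.8 -144.5    0. ]
side LM dial_grip 0.72 [297.5, 235.7] [657.7 -43.2  86. ]
side LM viewer 0.88 [275.7, 290.8] [684.  74.  -0.]
side LM receipt_book 0.66 [354.7, 395.7] [441.  312.9   0. ]
side LM receipt_book 0.56 [364.6, 313.2] [459.   94.9   0. ]
{'clock': 1.2, 'qpos': array([ 1.3,  0.4,  1.6, -0. ,  1.2, -0. ]), 'qvel': array([ 0.,  0., -0.,  0.,  0.,  0.]), 'joint_efforts': array([  0. , -60.5, -34.2,   0. ,   0. ,  -0. ]), 'eef_pos': array([154.5, 605.6, 231.3]), 'tcp_rot': array([-3.1,  0. ,  2.9]), 'contact_force': array([-0.2,  0.3, -0.1]), 'wrist_torque': array([-0., -0., -0.]), 'grasp_force': 0.0, 'opening': 0.9977486794244539}
```

View pics/top0.png

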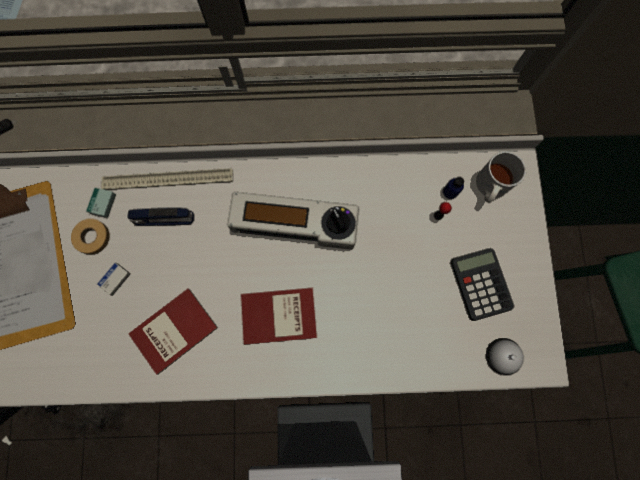

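View pics/side0.png

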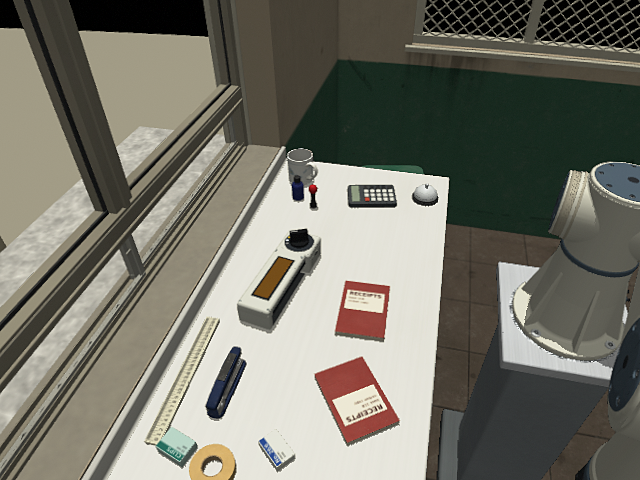

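Look-alikes: book A at top (280,317), about (461,88) mm and 470 mm from the base. Book B is at top (173,331), about (440,320) mm and 544 mm from the base. A is nearest, so I choose A. I'll check it in a close crop and measure accurately.

```bash
cat >> h.py <<'E'
def cloud(cam,d):
    v,u=np.mgrid[0:480,0:640];uv=np.c_[u.ravel(),v.ravel()]
    o,dr=ray(cam,uv);return (o+dr*d.ravel()[:,None]).reshape(480,640,3)
def redbook(cam,p,near,z=13,rad=150):
    hsv=cv2.cvtColor(p,cv2.COLOR_RGB2HSV)
    m=(((hsv[...,0]<8)|(hsv[...,0]>172))&(hsv[...,1]>130)&(hsv[...,2]>60)).astype(np.uint8)
    m=cv2.morphologyEx(m,cv2.MORPH_CLOSE,np.ones((3,3)))
    v,u=np.nonzero(m);P=onz(cam,np.c_[u,v],z)
    k=np.hypot(P[:,0]-near[0],P[:,1]-near[1])<rad
    return cv2.minAreaRect(P[k,:2].astype(np.float32)),k.sum()
E
python3 - <<'E'
from h import *
np.set_printoptions(precision=1,suppress=True)
p,d=save("top","t1.png")
print(redbook("top",p,(461,88),rad=110),redbook("top",p,(440,320),rad=110))
C=cloud("top",d)
print("table z",np.median(C[350:370,330:400,2]))
m=(C[...,2]>50)&(C[...,2]<69)&(abs(C[...,0]-680)<110)&(abs(C[...,1]-50)<220)
cs,_=cv2.findContours(m.astype(np.uint8),cv2.RETR_EXTERNAL,cv2.CHAIN_APPROX_NONE)
c=max(cs,key=cv2.contourArea);P=onz("top",c.reshape(-1,2),62)[:,:2].astype(np.float32)
R=cv2.minAreaRect(P);print(R,cv2.boxPoints(R))
m2=(C[...,2]>90)&(C[...,2]<110)&(abs(C[...,0]-650)<60)&(abs(C[...,1]+45)<60)
v,u=np.nonzero(m2);print(len(v),"bar",cv2.minAreaRect(C[m2][:,:2].astype(np.float32)), C[m2].mean(0))
m3=(C[...,2]>66)&(abs(C[...,0]-650)<60)&(abs(C[...,1]+45)<60);v,u=np.nonzero(m3)
print("disc",cv2.minEnclosingCircle(onz("top",np.c_[u,v],71)[:,:2].astype(np.float32)))
# side cloud
q,e=vision.grab_frame("side");S=cloud("side",e)
m=(S[...,2]>57)&(S[...,2]<67)&(abs(S[...,0]-680)<110)&(abs(S[...,1]-50)<220)
print("side",cv2.minAreaRect(S[m][:,:2].astype(np.float32)))
m2=(S[...,2]>92)&(S[...,2]<108)&(abs(S[...,0]-650)<60)&(abs(S[...,1]+45)<60)
print(m2.sum(),"bar",cv2.minAreaRect(S[m2][:,:2].astype(np.float32)) if m2.sum()>3 else "")
a=cv2.resize(p[150:360,220:380],(480,600-0),interpolation=cv2.INTER_CUBIC)[:, :, ::-1]
cv2.imwrite("pics/c1.png",a)
for c in("top","side"):
  for t in("dial_grip",):
    print(c,[ (q["conf"],q["uv"],onz(c,q["uv"],86)[0]) for q in vision.landmark_of(c,t)[:2]])
E
```

```text
(((464.088623046875, 89.95848846435547), (107.29553985595703, 157.01502990722656), 3.1453566551208496), np.int64(2316)) (((440.12554931640625, 321.0405578613281), (108.90263366699219, 158.85769653320312), 36.656497955322266), np.int64(2443))
table z -1.1803824749932232
((671.1624145507812, 50.289146423339844), (279.75347900390625, 92.40303802490234), 81.39424896240234) [[604.6 -81.1]
 [695.9 -94.9]
 [737.8 181.7]
 [646.4 195.5]]
147 bar ((657.375, -47.319976806640625), (45.093505859375, 14.044511795043945), 26.24018096923828) [656.8 -47.   96.8]
disc ((662.75146484375, -40.18714904785156), 33.30697250366211)
side ((673.18212890625, 52.456809997558594), (282.3343200683594, 91.42131805419922), 81.58816528320312)
91 bar ((657.0159301757812, -46.45386505126953), (45.34449768066406, 18.003551483154297), 32.95794677734375)
top [(0.58, [341.2, 219.6], array([656.7, -53.9,  86. ]))]
side [(0.61, [296.6, 237.1], array([658.4, -37.5,  86. ])), (0.3, [299.9, 196.6], array([ 697.7, -207.3,   86. ]))]
```

View pics/c1.png

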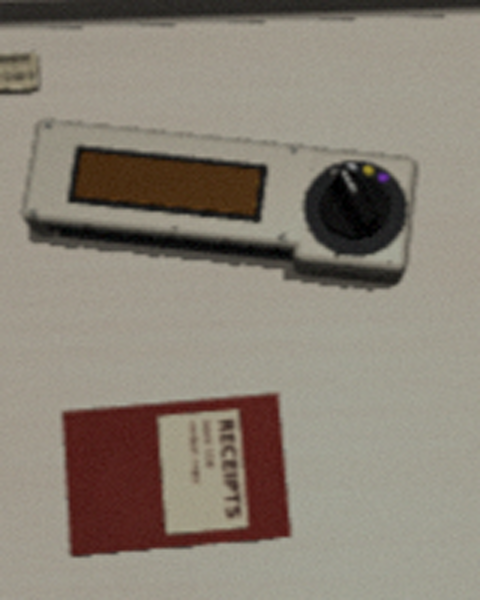

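The crop shows book A, labelled RECEIPTS, lying just before the viewer at about crop (175,475). The dial bar points off, to the left, with its pointer line at crop (348,180). From depth the viewer is at O=(676.6,85.2) with yaw -0.150, and the dial axis at about (656.5,-47). Plan:
1. Push the book's right end left with two fingers, which squares it and centres it.
2. Push its trailing edge forward to the stop.

```bash
cat >> h.py <<'E'
O=np.array([676.6,85.2]);PHI=-0.150
EX=np.array([np.cos(PHI),np.sin(PHI)]);EY=np.array([-EX[1],EX[0]])
def v2w(x,y): return O+x*EX+y*EY
def w2v(P): d=np.array(P)[:2]-O; return np.array([d@EX,d@EY])
def go(x,y,z,psi):
    s=r.sense();p=np.array(s["eef_pos"]);a=s["tcp_rot"][2]
    d=np.array([x,y,z])-p;c,n=np.cos(a),np.sin(a)
    w=(a-psi+np.pi)%(2*np.pi)-np.pi
    print("delta cm",np.round([(c*d[0]+n*d[1])/10,(n*d[0]-c*d[1])/10,-d[2]/10],2),"yaw",round(w,3),"| pos",p.round(1),"psi",round(a,3),"v",w2v(p).round(1),"F",np.round(s["contact_force"],1),"t",round(s["clock"],2),"open",round(s["opening"],3))
E
python3 - <<'E'
from h import *
print(r.sense()["tcp_rot"])
x,y=v2w(-211,-152);go(x,y,120,1.42)
E
```

```text
[-3.14154916e+00 -8.79388583e-06  2.89184285e+00]
delta cm [-43.97 -54.75  11.13] yaw 1.472 | pos [154.5 605.6 231.3] psi 2.892 v [-594.   436.5] F [-0.5 -0.  -1.3] t 1.4 open 0.997
```

play_rows --steps '[{"delta_pos":[-44,-54.8,8],"yaw":1.472,"jaw":45},{"delta_pos":[-44,-54.8,8],"yaw":1.472,"jaw":45},{"delta_pos":[-44,-54.8,8],"yaw":1.472,"jaw":45},{"delta_pos":[-44,-54.8,8],"yaw":1.472,"jaw":45},{"delta_pos":[-44,-54.8,8],"yaw":1.472,"jaw":45},{"delta_pos":[-44,-54.8,8],"yaw":1.472,"jaw":45},{"delta_pos":[-44,-54.8,8],"yaw":1.472,"jaw":45},{"delta_pos":[-44,-54.8,8],"yaw":1.472,"jaw":45}]'

```text
clock: 2.2
eef_pos: [319.5, 242.2, 186.2]
tcp_rot: [3.141, -0.001, 1.686]
contact_force: [2.0, -0.3, 0.4]
opening: 0.45
grasp_force: 0.0
```

Run:
```python
from h import *
x,y=v2w(-211,-152);go(x,y,100,1.42)
```

```text
delta cm [-28.84   9.32   8.62] yaw 0.266 | pos [319.5 242.2 186.2] psi 1.686 v [-376.5  101.9] F [ 2.  -0.3  0.4] t 2.2 open 0.45
```

play_rows --steps '[{"delta_pos":[-28.8,9.3,8.6],"yaw":0.266,"jaw":45},{"delta_pos":[-28.8,9.3,8.6],"yaw":0.266,"jaw":45},{"delta_pos":[-28.8,9.3,8.6],"yaw":0.266,"jaw":45},{"delta_pos":[-28.8,9.3,8.6],"yaw":0.266,"jaw":45},{"delta_pos":[-28.8,9.3,8.6],"yaw":0.266,"jaw":45},{"delta_pos":[-28.8,9.3,8.6],"yaw":0.266,"jaw":45},{"delta_pos":[-28.8,9.3,8.6],"yaw":0.266,"jaw":45},{"delta_pos":[-28.8,9.3,8.6],"yaw":0.266,"jaw":45}]'

```text
clock: 3.0
eef_pos: [446.5, -32.4, 99.6]
tcp_rot: [-3.141, 0.0, 1.422]
contact_force: [0.6, 0.9, 0.1]
opening: 0.453
grasp_force: 0.0
```

Run:
```python
from h import *
x,y=v2w(-211,-152);go(x,y,3,1.42)
```

```text
delta cm [-0.14 -0.1   9.66] yaw 0.002 | pos [446.5 -32.4  99.6] psi 1.422 v [-210.  -150.6] F [0.6 0.9 0.1] t 3.0 open 0.453
```

play_rows --steps '[{"delta_pos":[-0.1,-0.1,4],"yaw":0,"jaw":45},{"delta_pos":[-0.1,-0.1,7],"yaw":0,"jaw":45},{"delta_pos":[-0.1,-0.1,8.5],"yaw":0,"jaw":45},{"delta_pos":[-0.1,-0.1,9.2],"yaw":0,"jaw":45},{"delta_pos":[-0.1,-0.1,9.6],"yaw":0,"jaw":45},{"delta_pos":[-0.1,-0.1,9.6],"yaw":0,"jaw":45},{"delta_pos":[-0.1,-0.1,9.6],"yaw":0,"jaw":45},{"delta_pos":[-0.1,-0.1,9.6],"yaw":0,"jaw":45}]'

```text
clock: 3.8
eef_pos: [445.6, -31.6, 4.8]
tcp_rot: [3.14, -0.0, 1.426]
contact_force: [-0.1, -0.2, -0.0]
opening: 0.449
grasp_force: 0.0
```

Run:
```python
from h import *
p,d=save("side","s2.png")
x,y=v2w(-211,-91);go(x,y,3,1.42)
cv2.imwrite("pics/c2.png",cv2.resize(p[200:360,290:430],(700,600*700//700))[:,:,::-1])
```

```text
delta cm [5.91 0.04 0.17] yaw 0.006 | pos [445.5 -31.7   4.7] psi 1.426 v [-211.1 -150.1] F [-0.6 -0.5 -0.3] t 3.85 open 0.448
```

View pics/c2.png

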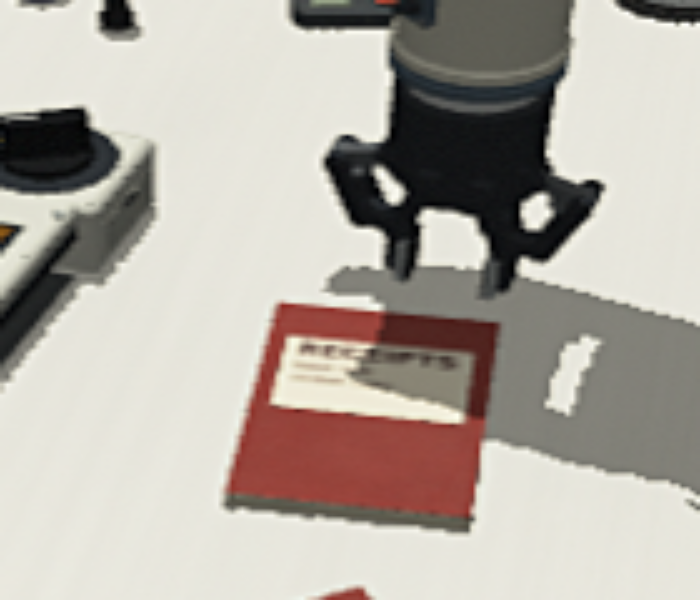

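The view shows the two fingers at counter level beside the book's right end (fingertips at crop (400,270) and (495,290)). Now I push left.

play_rows --steps '[{"delta_pos":[1.2,0,0.1],"yaw":0,"jaw":45},{"delta_pos":[2.2,0,0.1],"yaw":0,"jaw":45},{"delta_pos":[3.0,0,0.1],"yaw":0,"jaw":45},{"delta_pos":[3.8,0,0.1],"yaw":0,"jaw":45},{"delta_pos":[4.5,0,0.1],"yaw":0,"jaw":45},{"delta_pos":[5.2,0,0.1],"yaw":0,"jaw":45},{"delta_pos":[5.6,0,0.1],"yaw":0,"jaw":45},{"delta_pos":[5.9,0,0.1],"yaw":0,"jaw":45}]'

```text
clock: 4.65
eef_pos: [453.5, 27.1, 3.0]
tcp_rot: [-3.141, 0.0, 1.426]
contact_force: [-2.0, -1.6, 0.3]
opening: 0.453
grasp_force: 0.7
```

```bash
cat >> h.py <<'E'
def book(cam="top",near=(464,100),rad=115):
    p,_=vision.grab_frame(cam);(c,wh,a),n=redbook(cam,p,near,rad=rad)
    if wh[0]>wh[1]: a-=90
    print("book v",w2v(c).round(1),"err rad",round(np.radians(a)-PHI,3),"wh",np.round(wh,1),"c",np.round(c,1),n)
E
python3 - <<'E'
from h import *
book();book("side")
go(*v2w(-211,-91),3,1.42)
E
```

```text
book v [-209.3   59.1] err rad 1.67 wh [ 46.7 107.6] c [478.5 174.9] 837
book v [-203.2    3.2] err rad 0.109 wh [159.3 108.9] c [476.1 118.8] 1710
delta cm [-0.01  0.08  0.  ] yaw 0.006 | pos [453.6  27.    3. ] psi 1.426 v [-211.8  -90.9] F [-0.5  0.3  0.6] t 4.75 open 0.448
```

play_rows --steps '[{"delta_pos":[-2,0,-1],"yaw":0,"jaw":45},{"delta_pos":[-2,-2,-5],"yaw":-0.15,"jaw":45},{"delta_pos":[-1,-5.5,-6],"yaw":-0.3,"jaw":45},{"delta_pos":[2,-9.3,-6],"yaw":-0.45,"jaw":45},{"delta_pos":[6,-9.3,-6],"yaw":-0.6,"jaw":45},{"delta_pos":[9.4,-9.3,-6],"yaw":-0.75,"jaw":45},{"delta_pos":[9.4,-9.3,-6],"yaw":-0.9,"jaw":45},{"delta_pos":[9.4,-9.3,-6],"yaw":-1.05,"jaw":45}]'

```text
clock: 5.55
eef_pos: [375.3, 134.2, 63.2]
tcp_rot: [3.141, 0.0, 2.484]
contact_force: [-0.6, -0.6, -0.1]
opening: 0.45
grasp_force: 0.0
```

Run:
```python
from h import *
book("side")
go(*v2w(-305,3),30,2.9916)
```

```text
book v [-203.3    3.2] err rad 0.107 wh [159.4 108.9] c [476.1 118.8] 1684
delta cm [-0.02  0.02  3.31] yaw -0.499 | pos [375.1 133.7  63.1] psi 2.492 v [-305.3    2.9] F [-0.6 -1.   0.5] t 5.6 open 0.451
```

play_rows --steps '[{"delta_pos":[0,0,1],"yaw":-0.15,"jaw":45},{"delta_pos":[0,0,2],"yaw":-0.3,"jaw":45},{"delta_pos":[0,0,3],"yaw":-0.4,"jaw":45},{"delta_pos":[0,0,4],"yaw":-0.5,"jaw":45},{"delta_pos":[0,0,5],"yaw":-0.5,"jaw":45},{"delta_pos":[0,0,5.8],"yaw":-0.5,"jaw":45},{"delta_pos":[0,0,6],"yaw":-0.5,"jaw":45},{"delta_pos":[0,0,6],"yaw":-0.5,"jaw":45}]'

```text
clock: 6.4
eef_pos: [374.8, 133.0, 2.8]
tcp_rot: [-3.141, -0.001, 2.974]
contact_force: [0.5, -0.7, -0.4]
opening: 0.447
grasp_force: 0.0
```

Run:
```python
from h import *
book("top",(476,119));book("side",(476,119))
go(*v2w(-205,3),3,2.9916)
```

```text
book v [-204.8   19.7] err rad 0.116 wh [188.  106.9] c [477.1 135.3] 2049
book v [-204.7   16.9] err rad 0.108 wh [186.7 108.9] c [476.7 132.5] 1720
delta cm [-10.02   0.23   0.02] yaw -0.017 | pos [375.2 133.2   3.2] psi 2.975 v [-305.2    2.4] F [0.2 0.4 0.3] t 6.5 open 0.449
```

play_rows --steps '[{"delta_pos":[-2,0,0],"yaw":-0.017,"jaw":45},{"delta_pos":[-3.2,0.1,0],"yaw":-0.017,"jaw":45},{"delta_pos":[-4.4,0.2,0],"yaw":-0.017,"jaw":45},{"delta_pos":[-5.6,0.2,0],"yaw":-0.017,"jaw":45},{"delta_pos":[-6.8,0.2,0],"yaw":-0.017,"jaw":45},{"delta_pos":[-8,0.2,0],"yaw":-0.017,"jaw":45},{"delta_pos":[-9.2,0.2,0],"yaw":-0.017,"jaw":45},{"delta_pos":[-10,0.2,0],"yaw":-0.017,"jaw":45}]'

```text
clock: 7.3
eef_pos: [475.4, 118.4, 3.0]
tcp_rot: [3.141, 0.001, 2.992]
contact_force: [-1.2, 0.9, 1.0]
opening: 0.448
grasp_force: 0.9
```

```bash
cat >> h.py <<'E'
def redbook(cam,p,near,z=13,rad=150):
    hsv=cv2.cvtColor(p,cv2.COLOR_RGB2HSV)
    m=(((hsv[...,0]<8)|(hsv[...,0]>172))&(hsv[...,1]>130)&(hsv[...,2]>40)).astype(np.uint8)
    m=cv2.morphologyEx(m,cv2.MORPH_CLOSE,np.ones((3,3)))
    n,L=cv2.connectedComponents(m);best=(1e9,0)
    for i in range(1,n):
        v,u=np.nonzero(L==i)
        if len(v)<300: continue
        P=onz(cam,np.c_[u,v],z)[:,:2];e=np.hypot(*(P.mean(0)-near))
        if e<best[0]: best=(e,P)
    return cv2.minAreaRect(best[1].astype(np.float32)),len(best[1])
E
python3 - <<'E'
from h import *
n=v2w(-139,0)
book("top",n);book("side",n)
go(*v2w(-120,0),3,2.9916)
E
```

```text
book v [-139.2  -37.4] err rad 1.574 wh [ 86.6 107.8] c [533.4  69.1] 679
book v [-137.9   -2.8] err rad 0.003 wh [159.3 108.1] c [539.8 103.1] 1363
delta cm [-8.36 -0.3   0.01] yaw 0.001 | pos [475.7 118.6   3.1] psi 2.992 v [-203.6    3. ] F [ 0.3  0.  -1. ] t 7.4 open 0.455
```

play_rows --steps '[{"delta_pos":[-1.2,0,0],"yaw":0,"jaw":45},{"delta_pos":[-2.6,0,0],"yaw":0,"jaw":45},{"delta_pos":[-4,0,0],"yaw":0,"jaw":45},{"delta_pos":[-5.4,0,0],"yaw":0,"jaw":45},{"delta_pos":[-6.8,0,0],"yaw":0,"jaw":45},{"delta_pos":[-8.2,0,0],"yaw":0,"jaw":45},{"delta_pos":[-9.6,0,0],"yaw":0,"jaw":45},{"delta_pos":[-10.6,0,0],"yaw":0,"jaw":45}]'

```text
clock: 8.2
eef_pos: [580.5, 102.7, 3.1]
tcp_rot: [3.141, 0.001, 2.993]
contact_force: [-2.5, 0.3, 0.6]
opening: 0.451
grasp_force: 1.0
```

play_rows --steps '[{"delta_pos":[-0.2,0,0],"yaw":0,"jaw":45},{"delta_pos":[-0.4,0,0],"yaw":0,"jaw":45},{"delta_pos":[-0.5,0,0],"yaw":0,"jaw":45},{"delta_pos":[-0.6,0,0],"yaw":0,"jaw":45},{"delta_pos":[-0.7,0,0],"yaw":0,"jaw":45},{"delta_pos":[-0.8,0,0],"yaw":0,"jaw":45},{"delta_pos":[-0.8,0,0],"yaw":0,"jaw":45},{"delta_pos":[-0.8,0,0],"yaw":0,"jaw":45}]'

```text
clock: 9.0
eef_pos: [586.9, 101.7, 3.1]
tcp_rot: [3.142, 0.0, 2.993]
contact_force: [-0.2, 0.6, -0.6]
opening: 0.447
grasp_force: 0.2
```

Run:
```python
from h import *
p,d=save("side","s3.png")
go(*v2w(-86,3),3,2.9916)
cv2.imwrite("pics/c3.png",cv2.resize(p[200:360,210:400],(712,600))[:,:,::-1])
```

```text
delta cm [-0.52  0.01  0.01] yaw 0.001 | pos [586.9 101.7   3.1] psi 2.993 v [-91.2   2.9] F [0.2 0.3 0.2] t 9.05 open 0.45
```

View pics/c3.png

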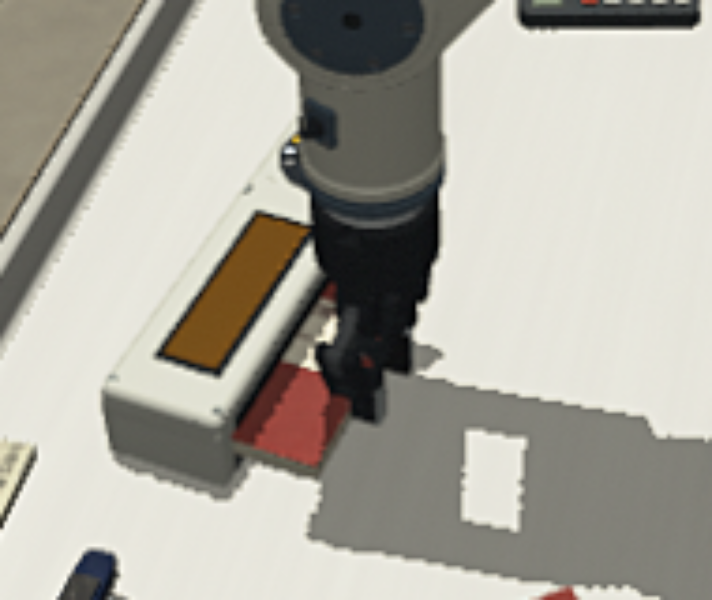

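The book is under the hood with its trailing strip standing out at crop (295,420), square to the hood's front edge. I push gently until it meets the stop.

play_rows --steps '[{"delta_pos":[-0.1,0,0],"yaw":0,"jaw":45},{"delta_pos":[-0.2,0,0],"yaw":0,"jaw":45},{"delta_pos":[-0.3,0,0],"yaw":0,"jaw":45},{"delta_pos":[-0.35,0,0],"yaw":0,"jaw":45},{"delta_pos":[-0.4,0,0],"yaw":0,"jaw":45},{"delta_pos":[-0.45,0,0],"yaw":0,"jaw":45},{"delta_pos":[-0.5,0,0],"yaw":0,"jaw":45},{"delta_pos":[-0.5,0,0],"yaw":0,"jaw":45}]'

```text
clock: 9.85
eef_pos: [591.8, 100.9, 3.0]
tcp_rot: [3.142, 0.0, 2.993]
contact_force: [-1.9, 0.9, 0.7]
opening: 0.447
grasp_force: 0.8
```

play_rows --steps '[{"delta_pos":[-0.05,0,0],"yaw":0,"jaw":45},{"delta_pos":[-0.1,0,0],"yaw":0,"jaw":45},{"delta_pos":[-0.15,0,0],"yaw":0,"jaw":45},{"delta_pos":[-0.2,0,0],"yaw":0,"jaw":45},{"delta_pos":[-0.2,0,0],"yaw":0,"jaw":45},{"delta_pos":[-0.2,0,0],"yaw":0,"jaw":45},{"delta_pos":[-0.2,0,0],"yaw":0,"jaw":45},{"delta_pos":[-0.2,0,0],"yaw":0,"jaw":45}]'

```text
clock: 10.65
eef_pos: [593.3, 100.6, 3.0]
tcp_rot: [-3.141, -0.001, 2.993]
contact_force: [-4.7, 1.3, 2.4]
opening: 0.455
grasp_force: 2.4
```

play_rows --steps '[{"delta_pos":[-0.05,0,0],"yaw":0,"jaw":45},{"delta_pos":[-0.1,0,0],"yaw":0,"jaw":45},{"delta_pos":[-0.1,0,0],"yaw":0,"jaw":45},{"delta_pos":[-0.1,0,0],"yaw":0,"jaw":45},{"delta_pos":[-0.1,0,0],"yaw":0,"jaw":45},{"delta_pos":[-0.1,0,0],"yaw":0,"jaw":45},{"delta_pos":[-0.1,0,0],"yaw":0,"jaw":45},{"delta_pos":[-0.1,0,0],"yaw":0,"jaw":45}]'

```text
clock: 11.45
eef_pos: [593.4, 100.5, 2.9]
tcp_rot: [-3.141, -0.002, 2.993]
contact_force: [-8.3, 1.6, 5.5]
opening: 0.453
grasp_force: 4.1
```

Run:
```python
from h import *
go(*v2w(-130,-60),180,2.9916)
```

```text
delta cm [  4.55  -6.27 -17.71] yaw 0.001 | pos [593.4 100.5   2.9] psi 2.993 v [-84.6   2.7] F [-8.3  1.6  5.5] t 11.45 open 0.453
```

play_rows --steps '[{"delta_pos":[2,0,0],"yaw":0,"jaw":45},{"delta_pos":[4.5,0,-1],"yaw":0,"jaw":45},{"delta_pos":[5,0,-6],"yaw":0,"jaw":45},{"delta_pos":[5,0,-11],"yaw":0,"jaw":45},{"delta_pos":[5,0,-15],"yaw":0,"jaw":45},{"delta_pos":[5,-4,-15],"yaw":-0.15,"jaw":45},{"delta_pos":[4,-8.5,-15],"yaw":-0.3,"jaw":45},{"delta_pos":[4,-9,-15],"yaw":-0.4,"jaw":45}]'

```text
clock: 12.25
eef_pos: [543.2, 14.2, 154.1]
tcp_rot: [-3.139, 0.004, -2.886]
contact_force: [0.1, 0.8, 0.1]
opening: 0.448
grasp_force: 0.0
```

Run:
```python
from h import *
n=v2w(-90,0)
p,d=save("side","s4.png")
S=cloud("side",d)
m2=(S[...,2]>92)&(S[...,2]<108)&(abs(S[...,0]-650)<45)&(abs(S[...,1]+45)<45)
print(m2.sum(),"bar",cv2.minAreaRect(S[m2][:,:2].astype(np.float32)) if m2.sum()>3 else "")
(c,wh,a),k=redbook("side",p,n);print([w2v(b).round(1) for b in cv2.boxPoints((c,wh,a))])
go(656.8,-47,150,3.592)
cv2.imwrite("pics/c4.png",cv2.resize(p[200:360,210:400],(712,600))[:,:,::-1])
```

```text
91 bar ((657.98876953125, -47.11802291870117), (45.71859359741211, 17.508621215820312), 30.27843475341797)
[array([-73.8, -81.9]), array([-23.4, -81.8]), array([-23.6,  77. ]), array([-74.,  77.])]
delta cm [-9.42 -8.87  0.38] yaw -0.19 | pos [542.9  14.5 153.8] psi -2.881 v [-121.6  -89.9] F [ 1.  -0.4  0.4] t 12.3 open 0.45
```

View pics/c4.png

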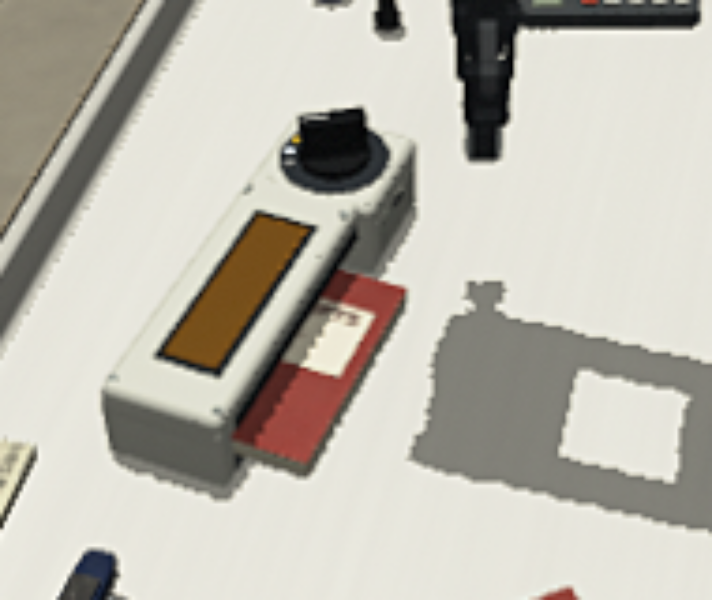

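The book is home: its trailing edge is at x_v -74 (target -75), y_v is about -2.4 and it is square (crop (330,380)). Next is the dial, at crop (335,145), still off.

play_rows --steps '[{"delta_pos":[-3,-3,0],"yaw":-0.1,"jaw":45},{"delta_pos":[-6,-6,0],"yaw":-0.19,"jaw":45},{"delta_pos":[-9.4,-8.9,0.4],"yaw":-0.19,"jaw":45},{"delta_pos":[-9.4,-8.9,0.4],"yaw":-0.19,"jaw":45},{"delta_pos":[-9.4,-8.9,0.4],"yaw":-0.19,"jaw":45},{"delta_pos":[-9.4,-8.9,0.4],"yaw":-0.19,"jaw":45},{"delta_pos":[-9.4,-8.9,0.4],"yaw":-0.19,"jaw":45},{"delta_pos":[-9.4,-8.9,0.4],"yaw":-0.19,"jaw":45}]'

```text
clock: 13.1
eef_pos: [654.5, -44.8, 149.5]
tcp_rot: [-3.141, 0.0, -2.7]
contact_force: [-0.4, -1.0, -0.3]
opening: 0.452
grasp_force: 0.0
```

Run:
```python
from h import *
go(656.8,-47.1,75,3.592);print(r.sense()["qpos"])
```

```text
delta cm [-0.11 -0.31  7.45] yaw -0.009 | pos [654.5 -44.8 149.5] psi -2.7 v [  -2.4 -131.8] F [-0.4 -1.  -0.3] t 13.1 open 0.452
[-7.06347664e-02  4.81106627e-01  1.63259542e+00  3.26635251e-05
  1.02751175e+00 -2.08292836e+00]
```

play_rows --steps '[{"delta_pos":[-0.1,-0.3,1.5],"yaw":-0.01,"jaw":45},{"delta_pos":[-0.1,-0.3,3.5],"yaw":-0.01,"jaw":45},{"delta_pos":[-0.1,-0.3,5],"yaw":-0.01,"jaw":45},{"delta_pos":[-0.1,-0.3,6],"yaw":-0.01,"jaw":45},{"delta_pos":[-0.1,-0.3,6.8],"yaw":-0.01,"jaw":45},{"delta_pos":[-0.1,-0.3,7.3],"yaw":-0.01,"jaw":45},{"delta_pos":[-0.1,-0.3,7.3],"yaw":-0.01,"jaw":45},{"delta_pos":[-0.1,-0.3,7.3],"yaw":-0.01,"jaw":45}]'

```text
clock: 13.9
eef_pos: [657.4, -47.7, 76.4]
tcp_rot: [-3.141, 0.001, -2.69]
contact_force: [-0.1, 0.3, 1.0]
opening: 0.449
grasp_force: 0.0
```

play_rows --steps '[{"delta_pos":[0,0,0],"yaw":0,"jaw":30},{"delta_pos":[0,0,0],"yaw":0,"jaw":20},{"delta_pos":[0,0,0],"yaw":0,"jaw":5},{"delta_pos":[0,0,0],"yaw":0,"jaw":0},{"delta_pos":[0,0,0],"yaw":0,"jaw":0},{"delta_pos":[0,0,0],"yaw":0,"jaw":0},{"delta_pos":[0,0,0],"yaw":0,"jaw":0},{"delta_pos":[0,0,0],"yaw":0,"jaw":0}]' --grip_force 50

```text
clock: 14.7
eef_pos: [657.7, -48.2, 76.8]
tcp_rot: [-3.14, 0.001, -2.69]
contact_force: [0.3, -4.2, 5.8]
opening: 0.154
grasp_force: 50.7
```

Run:
```python
from h import *
go(656.8,-47.1,75,3.592);s=r.sense();print(s["wrist_torque"],s["grasp_force"])
```

```text
delta cm [0.03 0.14 0.18] yaw 0.001 | pos [657.7 -48.2  76.8] psi -2.69 v [   1.2 -134.7] F [ 0.3 -4.2  5.8] t 14.7 open 0.154
[-0.60948306  0.03004295  0.0470601 ] 50.72679877281189
```

play_rows --steps '[{"delta_pos":[0,0,0],"yaw":0.08,"jaw":0},{"delta_pos":[0,0,0],"yaw":0.16,"jaw":0},{"delta_pos":[0,0,0],"yaw":0.24,"jaw":0},{"delta_pos":[0,0,0],"yaw":0.32,"jaw":0},{"delta_pos":[0,0,0],"yaw":0.4,"jaw":0},{"delta_pos":[0,0,0],"yaw":0.48,"jaw":0},{"delta_pos":[0,0,0],"yaw":0.56,"jaw":0},{"delta_pos":[0,0,0],"yaw":0.64,"jaw":0}]'

```text
clock: 15.5
eef_pos: [657.7, -47.9, 76.8]
tcp_rot: [-3.142, 0.001, 2.95]
contact_force: [-0.8, -3.1, 6.2]
opening: 0.155
grasp_force: 50.7
```

play_rows --steps '[{"delta_pos":[0,0,0],"yaw":0.08,"jaw":0},{"delta_pos":[0,0,0],"yaw":0.16,"jaw":0},{"delta_pos":[0,0,0],"yaw":0.24,"jaw":0},{"delta_pos":[0,0,0],"yaw":0.32,"jaw":0},{"delta_pos":[0,0,0],"yaw":0.4,"jaw":0},{"delta_pos":[0,0,0],"yaw":0.48,"jaw":0},{"delta_pos":[0,0,0],"yaw":0.54,"jaw":0},{"delta_pos":[0,0,0],"yaw":0.57,"jaw":0}]'

```text
clock: 16.3
eef_pos: [657.8, -47.7, 76.8]
tcp_rot: [3.141, 0.001, 2.381]
contact_force: [1.1, -2.5, 5.7]
opening: 0.151
grasp_force: 50.7
```

play_rows --steps '[{"delta_pos":[0,0,0],"yaw":0,"jaw":0},{"delta_pos":[0,0,0],"yaw":0,"jaw":0},{"delta_pos":[0,0,0],"yaw":0,"jaw":0},{"delta_pos":[0,0,0],"yaw":0,"jaw":0},{"delta_pos":[0,0,0],"yaw":0,"jaw":0},{"delta_pos":[0,0,0],"yaw":0,"jaw":0},{"delta_pos":[0,0,0],"yaw":0,"jaw":0},{"delta_pos":[0,0,0],"yaw":0,"jaw":0}]'

```text
clock: 17.1
eef_pos: [657.9, -47.7, 76.8]
tcp_rot: [3.141, 0.001, 2.383]
contact_force: [0.1, -1.7, 5.3]
opening: 0.151
grasp_force: 50.7
```

Run:
```python
from h import *
p,d=save("side","s5.png");save("top","t5.png")
(c,wh,a),k=redbook("side",p,v2w(-90,0));print([w2v(b).round(1) for b in cv2.boxPoints((c,wh,a))])
go(656.8,-47.1,75,2.392);s=r.sense();print(s["wrist_torque"],s["grasp_force"])
t=cv2.imread("pics/t5.png")
cv2.imwrite("pics/c5.png",np.hstack([cv2.resize(p[190:310,240:340],(400,480))[:,:,::-1],cv2.resize(t[170:270,300:380],(384,480))]))
```

```text
[array([-73.9, -81.9]), array([-23.6, -81.8]), array([-23.8,  77. ]), array([-74.,  77.])]
delta cm [ 0.12 -0.02  0.18] yaw -0.009 | pos [657.8 -47.7  76.8] psi 2.383 v [   1.3 -134.3] F [ 0.5 -2.4  5.6] t 17.2 open 0.152
[-0.29212774 -0.11207642  0.10591891] 50.699307918548584
```

View pics/c5.png

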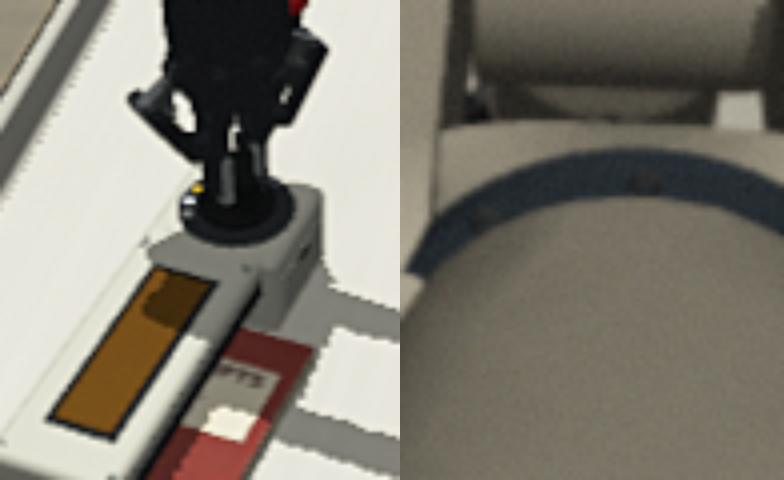

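The fingers still clasp the dial bar (left crop (230,185)), and the hand has turned 1.21 rad against a spring moment of about 0.11 N m. The book still lies at the stop (left crop (235,400)). I'm handing the job in.

```bash
python3 -c "
from rig import r
print(r.sign_off())"
```

```text
the job is handed in; nothing more can be done
None
```

I handed the job in at about 17 s with the red receipt book square at the stop and the hand still holding the dial at about 1.2 rad, the UV click, going by the hand's turn; the bystanders were never approached, and no verdict came back.

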